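# Gauge the manifold's bore and kit the matching stop sleeve

## Task

Take the depth gauge from its stand and gauge the bore in the top of the manifold: slide the rod down through the hole of the off-centre seat ring until it bottoms and the head sits flush on the face, pressing gently, and leave the gauge standing there so that the reading can be checked. Then read the rod's exposed length: if the bore is more than 56 mm deep, stand the long stop sleeve in the kit tray, otherwise the short one. Leave the other sleeve and everything else where it is.

Things in the scene. Friction and masses are not known exactly. Their poses are not given: they have to be found in the camera images.
- gauge: head of the depth gauge: steel, round about z; flange 46 mm across, 6 mm thick; above it a knurled neck 28 mm across, up to 40 mm. Origin: centre of the underside, z up the rod. 0.35 kg. It starts upright in the stand, underside 92 mm above the table. Grip the neck 29 mm above the underside: the fingers clear the flange, and the rod, which rises to 32 mm above the head's top, has room
- gauge_rod: rod of the gauge, 12 mm thick, 122 mm long, flat-ended, ringed every 5 mm; origin at its lower tip, z up. Friction holds it in the head: pushed from below with about 8 N it slides up and stays. It starts 75 to 78 mm out below the underside, well more than the bore's depth. With rod bottomed and head on the face, its length below the underside is the bore's depth
- rod_top (a point): centre of the rod's upper end, 4 to 7 mm above the head's top at the start. The bore's depth is 82 mm less the length exposed above the head's top
- bore_mouth (a point): centre of the mouth of the bore in the manifold's top face, z up, 84 mm above the table. 27 mm wide down to a flat steel seat ring 30 mm below the face; then a blind bore 14 mm wide to the floor, 50 to 62 mm below the face. The ring's hole is vertical but 3.2 to 4.0 mm off the mouth's axis in an unknown direction: a rod lowered on that axis lands on the ring and must be felt into the hole
- manifold: the valve manifold: aluminium block 84x84 mm, 84 mm high with the 8 mm steel plate (118x92 mm) that it is bolted to, fixed to the table, with a nipple standing 26 mm out of its +y side; origin under its centre on the table. Rod and head may be pressed on it with up to 25 N
- stand: the gauge's stand, fixed: grey plate 76x46x6 mm (top at 92 mm) with a 20 mm hole through which the rod hangs, on two posts on a base plate 84x66 mm; origin under its centre on the table
- sleeve_long: long stop sleeve: plain steel tube, 24 mm outside, 14 mm inside, 56 mm long, standing on the table; origin at the centre of its underside, z up
- sleeve_short: short stop sleeve: the same tube, 38 mm long, standing on the table; origin at the centre of its underside, z up
- tray: open steel kit tray, fixed: 120x120 mm, 20 mm high, walls and floor 3 mm; origin under its centre on the table, x and y along its sides. A nipple stands in its +x +y corner; the rest is empty
- spanner_13: combination spanner lying flat, 114x139 mm, 8 mm thick; bystander, to be left alone; origin at the centre of its underside
- bush_brass: bronze bush, 32 mm across, 34 mm tall, standing; bystander, to be left alone; origin at the centre of its underside
- spring_a: dark compression spring standing on end, 30 mm across, 55 mm tall; bystander, to be left alone; origin at the centre of its underside
- bolt_m16: hexagon bolt standing on its head, 28 mm across, 60 mm tall; bystander, to be left alone; origin at the centre of its underside
- nut_m20: hexagon nut lying flat, 28 mm across, 16 mm high; bystander, to be left alone; origin at the centre of its underside
- hexkey_8: hex key lying flat, 137x42 mm, 8 mm thick; bystander, to be left alone; origin at the centre of its underside
- fit_nipple_b: zinc hydraulic nipple, 31 mm across, 44 mm tall, standing in the +x +y corner of the tray; bystander, to be left alone; origin at the centre of its underside
Things that resemble listed ones, but are neither listed nor needed, are in the scene too. Leave any purple look-alike of the gauge alone.

How it is judged (in metres and radians):
On the way, in this order (a step that is already met when the one before it is completed fails the run):
1. the rod is bottomed under pressure through the seat ring and the head sits flush on the manifold's face (horizontal distance between gauge and bore_mouth below 0.008 m and z of gauge in the frame of bore_mouth between -0.002 and 0.002 m and angle between gauge's own z axis and vertical below 0.05 rad and z of gauge_rod in the frame of bore_mouth below -0.044 m and contact force between gauge_rod and anything else above 1.5 N), for 0.1 s.
2. the sleeve that the reading calls for stands in the tray (((z of gauge_rod in the frame of gauge below -0.0545 m and (x of sleeve_long in the frame of tray between -0.058 and 0.058 m and y of sleeve_long in the frame of tray between -0.058 and 0.058 m and z of sleeve_long in the frame of tray below 0.01 m and angle between sleeve_long's own z axis and vertical below 0.15 rad) and distance of sleeve_short from where it was at the start of the episode below 0.04 m) or (z of gauge_rod in the frame of gauge above -0.0575 m and (x of sleeve_short in the frame of tray between -0.058 and 0.058 m and y of sleeve_short in the frame of tray between -0.058 and 0.058 m and z of sleeve_short in the frame of tray below 0.01 m and angle between sleeve_short's own z axis and vertical below 0.15 rad) and distance of sleeve_long from where it was at the start of the episode below 0.04 m))), for 0.2 s.
At the end, for the whole second after the job is handed in: Gauge upright in the bore, head flush on the face (2 mm), rod through the ring and bottomed; the sleeve for the depth (over 56 mm: long, else short; either within 1.5 mm of 56) stands upright in the tray, the other within 40 mm of its start; all at rest (horizontal distance between gauge and bore_mouth below 0.008 m and z of gauge in the frame of bore_mouth between -0.002 and 0.002 m and angle between gauge's own z axis and vertical below 0.05 rad and z of gauge_rod in the frame of bore_mouth below -0.044 m and ((z of gauge_rod in the frame of gauge below -0.0545 m and (x of sleeve_long in the frame of tray between -0.058 and 0.058 m and y of sleeve_long in the frame of tray between -0.058 and 0.058 m and z of sleeve_long in the frame of tray below 0.01 m and angle between sleeve_long's own z axis and vertical below 0.15 rad) and distance of sleeve_short from where it was at the start of the episode below 0.04 m) or (z of gauge_rod in the frame of gauge above -0.0575 m and (x of sleeve_short in the frame of tray between -0.058 and 0.058 m and y of sleeve_short in the frame of tray between -0.058 and 0.058 m and z of sleeve_short in the frame of tray below 0.01 m and angle between sleeve_short's own z axis and vertical below 0.15 rad) and distance of sleeve_long from where it was at the start of the episode below 0.04 m)) and linear speed of each of gauge, sleeve_long, sleeve_short below 0.02 m/s); the robot touches nothing.
It fails at once if the rod is pressed with more than 25 N (contact force between gauge_rod and anything else above 25 N).
It fails at once if the gauge is pressed on the manifold with more than 40 N (contact force between gauge and manifold above 40 N).
It fails at once if a bystander is moved by more than 40 mm (distance of any of spanner_13, bush_brass, spring_a, bolt_m16, nut_m20, hexkey_8, fit_nipple_b from where it was at the start of the episode above 0.04 m).
It also fails if it takes over 72 s, if anything falls off the work surface, if the arm or the gripper's body presses on something with over 40 N, if the wrist force passes 120 N, or if a joint passes its speed limit or range.

## Robot

A 7-joint arm with a two-finger parallel gripper is mounted at the origin on a cart in front of the work surface, level with it; the furniture and walls round the work are solid. World frame = base frame: x ahead of the robot, y to its left, z up, the work surface at z = 0. Lengths are in mm, angles in rad, forces in N, time in s.
With the tool pointing down it reaches from about 425 to 875 mm from the base axis. Payload 9.9 kg.
Tool frame: the origin (TCP) lies midway between the tips of the shut fingers; the grasp point (between the pads) lies 19 mm behind it; z points along the fingers, y is the line along which they close (so a half turn about z gives the same grasp; the last joint's range is limited). The gripper opens to 85 mm and grips with 20 to 120 N. Pads are 22 mm wide; open, the fingers measure 114 mm over their backs; the gripper's body (76 mm by 85 mm) begins 54 mm behind the grasp point. The pads swing forward as they close: fully open they stand 13 mm farther back than shut.
Start: joints at [1.039, 0.576, 0.025, 1.437, -0.015, 1.129, -0.057], TCP at [292.268, -608.447, 231.289] pointing down, gripper open.
Joint ranges: [-2.76, 2.76], [-0.34, 2.15], [-1.52, 1.57], [0.19, 2.46], [-1.09, 4.23], [0.17, 1.99], [-2.82, 2.82]. Speed limits (rad/s): [2.22, 2.22, 3.01, 3.01, 3.14, 3.14, 3.14].

## Interface

Orientations are given as a rotation vector (axis times angle).
In Python, from workcell import state, capture, sign_off gives the robot as it stands.
- The arm moves only by the shell command python3 -m inch 'ROWS' [FORCE]. ROWS is JSON, a list of rows, each an object with "rotation": the turn, a rotation vector about the tool's x, y, z in rad, a list of three; "linear": the shift along the tool's x, y, z in cm, a list of three; "hand": the opening, from 0 (shut) to 1 (fully open). In form: [{"rotation": [rx, ry, rz], "linear": [tx, ty, tz], "hand": hand}, ...]. A call has exactly 8 rows; each row shifts and turns the commanded pose from where the row before left it, along the tool's axes as they then stand; what a row does not reach is not made up. A row lasts 1/8 s, in which the tool goes at most 62.5 mm and 10.7 degrees, less where a joint would pass 70% of its speed; a pose out of reach is approached as far as the arm can. A call with a gripper value outside its range is refused whole. The fingers move at their own pace and stop on an object; FORCE is the grip in N (left out, the last holds). Time passes only in rows, so rows that do not move let the fingers close, or fill a call up. It gives the time, the measured TCP pose, the force, the opening and the grip force at its end, in the units of the state.
- state(): the state, without advancing time (a new reading comes with each control period).
- capture(name): name is "side" or "top" or "wrist"; returns a dict with "img" (400x640x3 uint8, red, green, blue), "depth" (400x640 float32, mm along the optical axis (not along the pixel's ray), 0 where there is no reading), "fx", "fy", "cx", "cy" (pixels), "k1" (the pictures are not rectified: a ray, as slopes to the right and down, at radius r is drawn at 1 + k1 r^2 times it, then the intrinsics apply), "cam_to_world" (4x4, takes a point from camera to world coordinates). Camera axes: x right, y up, looking along -z (the intrinsics and any distortion apply to the point x, -y, -z); pixel columns grow to the right and rows downward; lengths in mm; the calibration is good to about 2 mm. A picture is of the moment at which its call begins.
- sign_off(): hands the job in; it is judged then, once.
The state is a dict: "time_s": time; "joint_positions": joint angles; "joint_velocities": joint speeds; "joint_torque": joint torques, N m; "ee_pos": TCP position; "eef_rot": TCP orientation; "ft_force": force on the tool from outside, world axes, zero at the start; "moment": the same for the moment, N m; "opening": opening from 0.0 (shut) to 1.0 (fully open); "gripper_force": force on a finger pad.
Only numpy, scipy, OpenCV 4.12 (cv2) and the standard library are available. Lean on these libraries where they do the work, as an engineer would, in place of code of your own. Each camera call takes 0.05 s, during which the arm holds its last target. There are 200 camera calls.

## Working session

There is one attempt and no reset: what is moved stays moved. The work goes in short steps, Python scripts to look and compute and a shell command to move; the robot and the scene stay as the last step left them, time stands still between calls to the robot, and variables do not carry over. Pictures are saved under pics/ and viewed, at most 10 in all, crops included, and the job is handed in when it is done.

```bash
ls; mkdir -p pics
cat > h.py <<'E'
import numpy as np, cv2
from workcell import state, capture, sign_off
from scipy.spatial.transform import Rotation as R
def snap(n):
    c=capture(n); np.savez(f'{n}.npz',**c); return c
def load(n): return dict(np.load(f'{n}.npz'))
def ray(c,u,v):
    x=(np.asarray(u,float)-c['cx'])/c['fx']; y=(np.asarray(v,float)-c['cy'])/c['fy']
    a,b=x.copy(),y.copy()
    for _ in range(20):
        s=1+c['k1']*(a*a+b*b); a,b=x/s,y/s
    return a,b
def at_z(c,u,v,z):
    a,b=ray(c,u,v); M=c['cam_to_world']; d=M[:3,:3]@np.array([a,-b,-np.ones_like(a)]); o=M[:3,3]
    return o+d*(z-o[2])/d[2]
def cloud(c):
    v,u=np.mgrid[0:400,0:640]; a,b=ray(c,u,v); d=c['depth']
    p=np.stack([a*d,-b*d,-d],-1); M=c['cam_to_world']
    P=p@M[:3,:3].T+M[:3,3]; P[d==0]=np.nan; return P
E
python3 - <<'E'
from h import *
for n in ('top','side'):
    c=snap(n); cv2.imwrite(f'pics/{n}0.png',c['img'][...,::-1])
    print(n,c['fx'],c['k1'],c['cam_to_world'].round(3).tolist())
print(state())
E
```

```text
pics
top 384.2017542630055 -0.0372140217862248 [[0.025, 0.993, -0.114, 424.617], [-1.0, 0.026, 0.012, 10.907], [0.015, 0.113, 0.993, 1000.659], [0.0, 0.0, 0.0, 1.0]]
side 484.9192417043065 0.011111547338326566 [[-0.989, 0.091, -0.114, 380.23], [-0.144, -0.498, 0.855, 962.01], [0.022, 0.862, 0.506, 689.778], [0.0, 0.0, 0.0, 1.0]]
{'time_s': 0.1, 'joint_positions': array([ 1.03922086,  0.5764528 ,  0.02484329,  1.43781119, -0.01499056,
        1.1290055 , -0.05648894]), 'joint_velocities': array([ 5.02207290e-05, -1.79065174e-03,  4.60569125e-05, -1.65353624e-03,
       -4.33323990e-04, -1.97119583e-03,  1.88085947e-03]), 'joint_torque': array([ 5.47888732e-03, -7.67302823e+01,  2.25782767e+00, -2.86606872e+01,
        1.58791785e-02,  8.64850619e-03,  9.16246492e-07]), 'ee_pos': array([ 292.08122311, -608.08848639,  230.53012149]), 'eef_rot': array([-3.06176714e+00, -6.97262519e-01,  6.45893774e-04]), 'ft_force': array([ 0.40720361, -0.86549468,  0.42683546]), 'moment': array([ 0.02186467,  0.00323534, -0.01040361]), 'gripper_force': 0.0, 'opening': 0.9974259923024708}
```

View pics/top0.png

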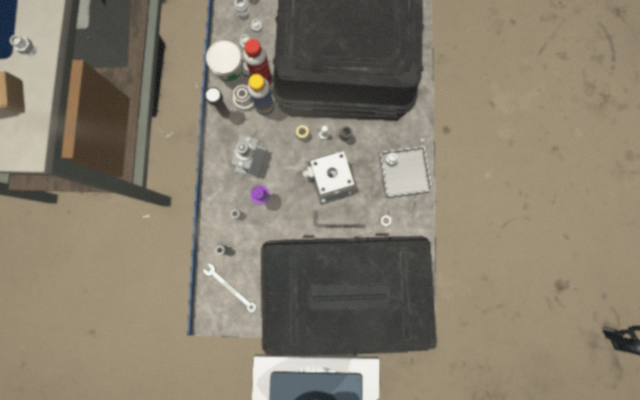

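View pics/side0.png

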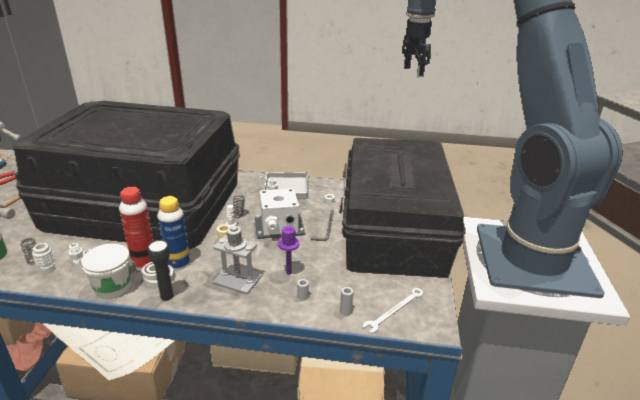

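The top view shows the manifold at about (333,173), the stand with the gauge at (243,152), the tray at (405,172), the sleeves at (236,214) and (221,249), and a purple decoy at (260,194). The side view shows the short sleeve at (303,290) and the long one at (346,302).

Run:
```python
from h import *
c=load('top')
for n,u,v,z in [('bore',334,173,84),('gaugetop',243,149,137),('sleeve_far',236,213,38),('sleeve_near',222,248,56),('tray',405,172,10),('purple',260,193,130)]:
    p=at_z(c,u,v,z); print(n,p.round(0),np.hypot(p[0],p[1]).round())
P=cloud(c)
for u,v in [(345,60),(345,300),(255,52),(257,85),(225,58),(242,95),(213,95),(236,213),(222,248),(243,149),(325,165)]: print(u,v,P[v-1:v+2,u-1:u+2].reshape(-1,3)[4].round(0), np.nanmax(P[v-3:v+4,u-3:u+4,2]).round())
s=state(); print(R.from_rotvec(s['eef_rot']).as_matrix().round(3))
cv2.imwrite('pics/top_c.png',cv2.resize(c['img'][115:275,195:435,::-1],None,fx=3.3,fy=3.3,interpolation=cv2.INTER_CUBIC))
s=load('side')
cv2.imwrite('pics/side_c.png',cv2.resize(s['img'][165:325,190:390,::-1],None,fx=3.7,fy=3.7,interpolation=cv2.INTER_CUBIC))
```

```text
bore [608. -32.  84.] 608.0
gaugetop [647. 181. 137.] 672.0
sleeve_far [508. 210.  38.] 550.0
sleeve_near [420. 236.  56.] 482.0
tray [ 630. -222.   10.] 668.0
purple [547. 139. 130.] 565.0
345 60 [825. -44. 226.] 228.0
345 300 [317. -57. 168.] 177.0
255 52 [861. 157. 182.] 188.0
257 85 [790. 151. 167.] 168.0
225 58 [896. 250.  81.] 86.0
242 95 [833. 219.  -1.] 33.0
213 95 [779. 260. 129.] 132.0
236 213 [511. 218.  -1.] 40.0
222 248 [420. 236.  56.] 59.0
243 149 [648. 182. 133.] 137.0
325 165 [627.  -9.  85.] 87.0
[[ 0.901  0.433 -0.001]
 [ 0.433 -0.901  0.001]
 [-0.    -0.001 -1.   ]]
```

View pics/top_c.png

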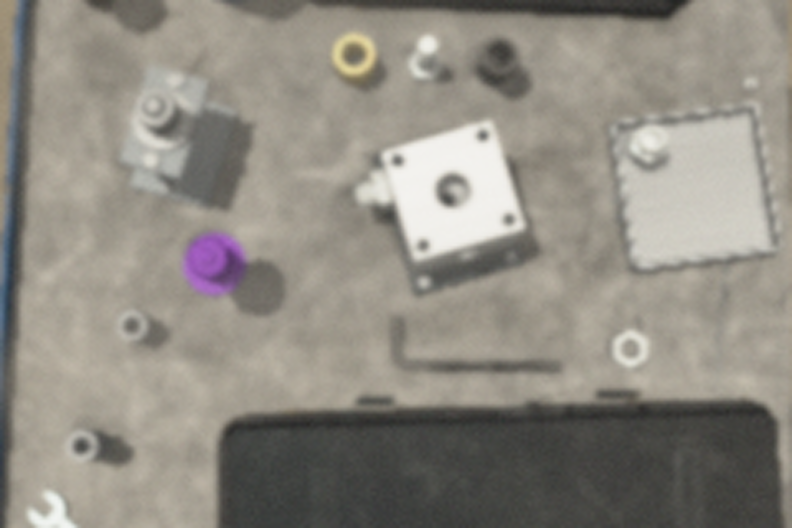

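View pics/side_c.png

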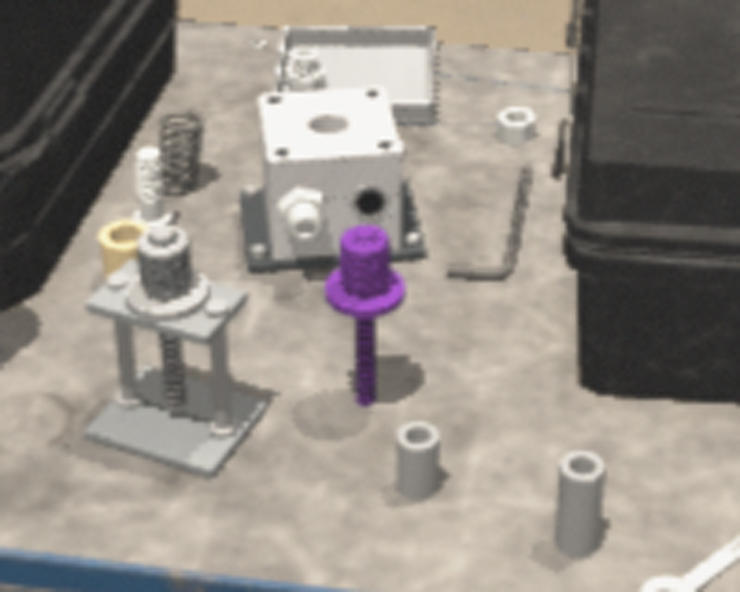

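```bash
M='x'; python3 -m inch '[{"rotation":[0,0,0],"linear":[3.7,-3.27,-0.44],"hand":1},{"rotation":[0,0,0],"linear":[3.7,-3.27,-0.44],"hand":1},{"rotation":[0,0,0],"linear":[3.7,-3.27,-0.44],"hand":1},{"rotation":[0,0,0],"linear":[3.7,-3.27,-0.44],"hand":1},{"rotation":[0,0,0],"linear":[3.7,-3.27,-0.44],"hand":1},{"rotation":[0,0,0],"linear":[3.7,-3.27,-0.44],"hand":1},{"rotation":[0,0,0],"linear":[3.7,-3.27,-0.44],"hand":1},{"rotation":[0,0,0],"linear":[3.7,-3.27,-0.44],"hand":1}]'
python3 -m inch '[{"rotation":[0,0,0],"linear":[3.7,-3.27,-0.44],"hand":1},{"rotation":[0,0,0],"linear":[3.7,-3.27,-0.44],"hand":1},{"rotation":[0,0,0],"linear":[3.7,-3.27,-0.44],"hand":1},{"rotation":[0,0,0],"linear":[3.7,-3.27,-0.44],"hand":1},{"rotation":[0,0,0],"linear":[3.7,-3.27,-0.44],"hand":1},{"rotation":[0,0,0],"linear":[3.7,-3.27,-0.44],"hand":1},{"rotation":[0,0,0],"linear":[3.7,-3.27,-0.44],"hand":1},{"rotation":[0,0,0],"linear":[3.7,-3.27,-0.44],"hand":1}]'
python3 -m inch '[{"rotation":[0,0,0.15],"linear":[0,0,0],"hand":1},{"rotation":[0,0,0.15],"linear":[0,0,0],"hand":1},{"rotation":[0,0,0.15],"linear":[0,0,0],"hand":1},{"rotation":[0,0,0.15],"linear":[0,0,0],"hand":1},{"rotation":[0,0,0.145],"linear":[0,0,0],"hand":1},{"rotation":[0,0,0],"linear":[0,0,0],"hand":1},{"rotation":[0,0,0],"linear":[0,0,0],"hand":1},{"rotation":[0,0,0],"linear":[0,0,0],"hand":1}]'
python3 - <<'E'
from h import *
c=snap('wrist'); cv2.imwrite('pics/w1.png',c['img'][...,::-1]); print(c['fx'],c['k1'],c['cam_to_world'].round(3).tolist()); s=state(); print(s['joint_positions'].round(2)); print(R.from_rotvec(s['eef_rot']).as_matrix().round(3))
E
```

```text
time_s: 1.1
ee_pos: [446.1, -242.9, 266.5]
eef_rot: [-3.063, -0.697, 0.0]
ft_force: [0.6, -0.6, -0.3]
opening: 1.0
gripper_force: 0.0
time_s: 2.1
ee_pos: [599.6, 120.8, 301.5]
eef_rot: [3.063, 0.697, -0.001]
ft_force: [0.6, -0.0, -0.1]
opening: 1.002
gripper_force: 0.0
time_s: 3.1
ee_pos: [599.3, 119.4, 301.6]
eef_rot: [3.107, -0.462, -0.0]
ft_force: [0.2, -0.4, -0.1]
opening: 1.003
gripper_force: 0.0
335.69193749426813 -0.02835326533582949 [[-0.291, 0.911, 0.291, 673.288], [-0.957, -0.278, -0.087, 96.956], [0.001, -0.304, 0.953, 445.432], [0.0, 0.0, 0.0, 1.0]]
[-0.27  0.43 -0.    1.5   0.    1.21 -2.14]
[[ 0.957 -0.292 -0.   ]
 [-0.292 -0.957  0.   ]
 [-0.    -0.    -1.   ]]
```

View pics/w1.png

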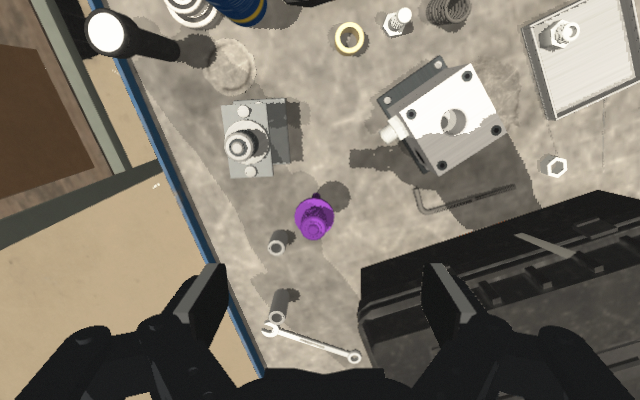

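Wrist view: rod top at about (238,146), manifold bore at (453,122), sleeves at (276,247) short and (277,317) long, and the tray at the upper right.

```bash
cat >> h.py <<'E'
def circ(P,xy,r,z0,z1):
    m=(np.hypot(P[...,0]-xy[0],P[...,1]-xy[1])<r)&(P[...,2]>z0)&(P[...,2]<z1); q=P[m]
    (cx,cy),rr=cv2.minEnclosingCircle(q[:,:2].astype(np.float32)); return q.mean(0).round(1),(round(cx,1),round(cy,1),round(rr,1)),len(q)
E
python3 - <<'E'
from h import *
for n in('wrist','top'):
    c=load(n);P=cloud(c); print(n)
    print('neck',circ(P,(648,181),30,128,134)); print('rodtop',circ(P,(648,181),30,134.5,150)); print('flange',circ(P,(648,181),40,95,101))
    print('long',circ(P,(420,236),40,50,62)); print('short',circ(P,(508,212),40,33,44))
    print('face z',np.nanmedian(P[...,2][(np.hypot(P[...,0]-608,P[...,1]+32)<35)&(P[...,2]>75)]))
    q=P[(np.hypot(P[...,0]-608,P[...,1]+32)<80)&(P[...,2]>78)&(P[...,2]<90)]
    b=cv2.minAreaRect(q[:,:2].astype(np.float32)); print('face',b)
    h=P[(np.hypot(P[...,0]-608,P[...,1]+32)<22)&(P[...,2]<78)]; print('hole',len(h), h.mean(0))
    print('tray',cv2.minAreaRect(P[(abs(P[...,0]-630)<90)&(abs(P[...,1]+222)<90)&(P[...,2]>14)&(P[...,2]<24)][:,:2].astype(np.float32)))
c=load('wrist')
print('wrist rodtop',at_z(c,238,146,137),'bore',at_z(c,453,122,84))
a=cv2.resize(c['img'][90:195,190:290,::-1],None,fx=5,fy=5,interpolation=cv2.INTER_CUBIC)
b=cv2.resize(c['img'][75:180,400:510,::-1],None,fx=5,fy=5,interpolation=cv2.INTER_CUBIC)
b=b[:,:290] if 0 else b
cv2.imwrite('pics/w1c.png',cv2.resize(np.hstack([a,b]),(800,400)))
E
```

```text
wrist
neck (array([653. , 185. , 132.5]), (652.6, 186.4, 14.2), 484)
rodtop (array([652.5, 186.5, 136.7]), (652.4, 186.7, 11.7), 185)
flange (array([654.5, 181.2,  98.6]), (651.6, 185.5, 36.7), 969)
long (array([416. , 242.7,  55.3]), (415.1, 243.0, 12.2), 201)
short (array([508.2, 213. ,  37.9]), (507.5, 213.5, 11.9), 186)
face z 85.29161411768698
face ((608.2963256835938, -26.180721282958984), (85.08136749267578, 85.7679672241211), 18.30451202392578)
hole 460 [604.66001421 -33.32138006  59.22780257]
tray ((630.5283203125, -221.26416015625), (120.8792495727539, 121.73834991455078), 9.041888236999512)
top
neck (array([653.4, 185.4, 131.5]), (654.5, 186.1, 14.0), 87)
rodtop (array([654.5, 186.2, 136.3]), (654.8, 188.7, 7.4), 18)
flange (array([648.8, 182.5,  97.6]), (654.3, 191.3, 35.8), 166)
long (array([414.9, 242.6,  55.1]), (415.4, 242.2, 11.7), 55)
short (array([508.1, 212.9,  37.4]), (508.1, 212.8, 11.3), 45)
face z 83.71987895675431
face ((609.9422607421875, -27.43570327758789), (84.81993865966797, 84.15943908691406), 18.045536041259766)
hole 89 [615.11926966 -28.64352186  51.48239475]
tray ((632.7516479492188, -221.13043212890625), (121.14693450927734, 121.7622299194336), 8.953125)
wrist rodtop [653.8353291  185.20313687 137.        ] bore [608.22681501 -25.89200937  84.        ]
```

View pics/w1c.png

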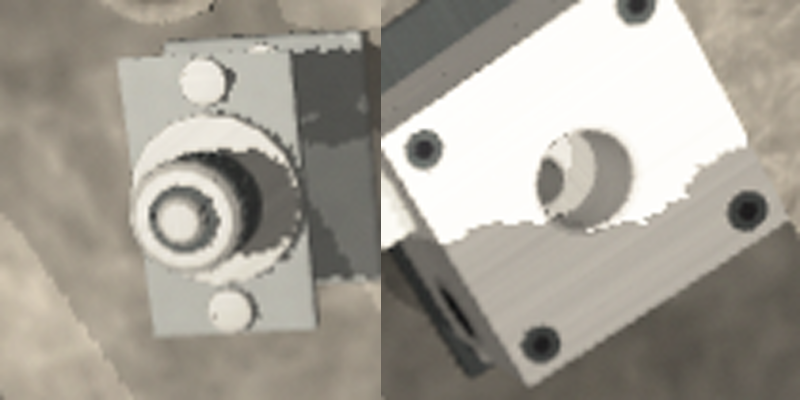

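```bash
python3 -m inch '[{"rotation":[0,0,0],"linear":[-0.66,3.42,3.05],"hand":1},{"rotation":[0,0,0],"linear":[-0.66,3.42,3.05],"hand":1},{"rotation":[0,0,0],"linear":[-0.66,3.42,3.05],"hand":1},{"rotation":[0,0,0],"linear":[-0.66,3.42,3.05],"hand":1},{"rotation":[0,0,0],"linear":[0,0,0],"hand":1},{"rotation":[0,0,0],"linear":[0,0,0],"hand":1},{"rotation":[0,0,0],"linear":[0,0,0],"hand":1},{"rotation":[0,0,0],"linear":[0,0,0],"hand":1}]'
python3 - <<'E'
from h import *
c=snap('wrist'); M=c['cam_to_world']
p=np.array([608.2,-26,84]); q=M[:3,:3].T@(p-M[:3,3]); a,b=q[0]/-q[2],-q[1]/-q[2]; s=1+c['k1']*(a*a+b*b)
u,v=int(c['fx']*a*s+c['cx']),int(c['fy']*b*s+c['cy']); print(u,v)
v0,u0=max(v-35,0),u-40; print('crop origin',u0,v0)
cv2.imwrite('pics/w2c.png',cv2.resize(c['img'][v0:v0+70,u0:u0+80,::-1],None,fx=8,fy=8,interpolation=cv2.INTER_CUBIC))
P=cloud(c); print(P[v,u],circ(P,(608.2,-26),13,20,58), np.nanmedian(P[...,2][(np.hypot(P[...,0]-608,P[...,1]+26)<35)&(P[...,2]>75)]))
q=P[(np.hypot(P[...,0]-608,P[...,1]+32)<80)&(P[...,2]>78)&(P[...,2]<90)]
print('face',cv2.minAreaRect(q[:,:2].astype(np.float32)))
h=P[(np.hypot(P[...,0]-608,P[...,1]+26)<13)];print(np.percentile(h[:,2],[0,5,10,20,50,80]))
E
```

```text
time_s: 4.15
ee_pos: [534.7, -2.8, 180.2]
eef_rot: [-3.107, 0.463, -0.002]
ft_force: [-0.9, 0.2, -0.4]
opening: 1.0
gripper_force: 0.0
325 95
crop origin 285 60
[608.83328503 -26.25223978  25.28470491] (array([608.2, -26. ,  47.5]), (608.2, -26.0, 13.0), 930) 85.2091561699755
face ((608.1161499023438, -25.937545776367188), (84.9040298461914, 84.24091339111328), 18.109106063842773)
[24.26314055 25.2427984  25.63975588 26.47832469 54.75806488 55.56272348]
```

View pics/w2c.png

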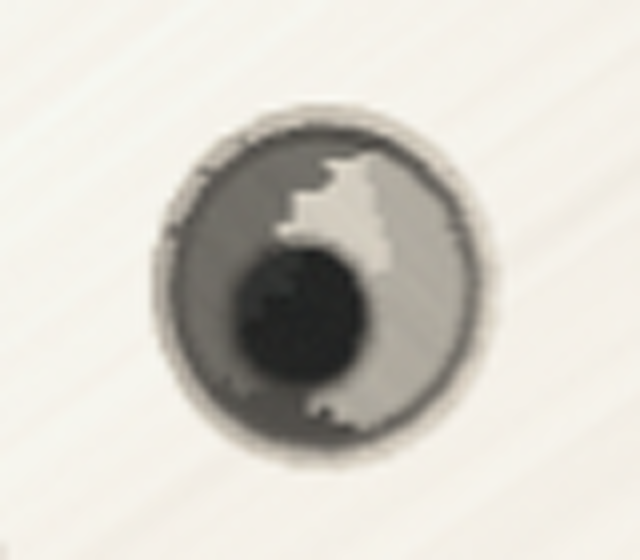

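The crop shows the mouth centred at about crop (325,285) and the dark ring hole at crop (302,315), so the offset direction is clearly visible.

Run:
```python
from h import *
c=load('wrist');P=cloud(c)
f=lambda x,o:o+(x+.5)/8-.5
m=at_z(c,f(325.5,285),f(285,60),85.2); h=at_z(c,f(302,285),f(315,60),55.2)
print(m,h,h-m, np.hypot(*(h-m)[:2]))
m=(np.hypot(P[...,0]-608,P[...,1]+26)<15)&(P[...,2]<45)
ys,xs=np.nonzero(m); print(xs.mean(),ys.mean(),xs.min(),xs.max(),ys.min(),ys.max()); print(at_z(c,xs.mean(),ys.mean(),55.2))
print('floor',np.median(P[...,2][(np.hypot(P[...,0]-608,P[...,1]+26)<15)&(P[...,2]<28)]))
s=state(); print(s['ee_pos'], R.from_rotvec(s['eef_rot']).as_matrix().round(4))
```

```text
[608.58724299 -26.18628582  85.2       ] [606.6241418  -23.34010835  55.2       ] [ -1.96310119   2.84617747 -30.        ] 3.4575269328629337
322.308 99.488 314 331 91 108
[606.23666536 -23.21777234  55.2       ]
floor 25.75941350991974
[534.53651476  -2.88503384 180.0963804 ] [[ 9.565e-01 -2.918e-01  9.000e-04]
 [-2.918e-01 -9.565e-01  3.000e-04]
 [ 8.000e-04 -5.000e-04 -1.000e+00]]
```

```bash
python3 -m inch '[{"rotation":[0,0,0],"linear":[1.16,-4.3,0],"hand":1},{"rotation":[0,0,0],"linear":[1.16,-4.3,0],"hand":1},{"rotation":[0,0,0],"linear":[1.16,-4.3,0],"hand":1},{"rotation":[0,0,0],"linear":[1.16,-4.3,0],"hand":1},{"rotation":[0,0,0],"linear":[1.16,-4.3,0],"hand":1},{"rotation":[0,0,0],"linear":[0,0,0],"hand":1},{"rotation":[0,0,0],"linear":[0,0,2.0],"hand":1},{"rotation":[0,0,0],"linear":[0,0,2.0],"hand":1}]' 60
python3 -m inch '[{"rotation":[0,0,0],"linear":[0,0,2.0],"hand":1},{"rotation":[0,0,0],"linear":[0,0,1.0],"hand":1},{"rotation":[0,0,0],"linear":[0,0,0.8],"hand":1},{"rotation":[0,0,0],"linear":[0,0,0],"hand":1},{"rotation":[0,0,0],"linear":[0,0,0],"hand":1},{"rotation":[0,0,0],"linear":[0,0,0],"hand":1},{"rotation":[0,0,0],"linear":[0,0,0],"hand":1},{"rotation":[0,0,0],"linear":[0,0,0],"hand":1}]'
```

```text
time_s: 5.2
ee_pos: [652.4, 184.4, 139.5]
eef_rot: [3.107, -0.465, 0.001]
ft_force: [-0.0, -0.2, -0.2]
opening: 1.0
gripper_force: 0.0
time_s: 6.2
ee_pos: [652.6, 185.0, 101.9]
eef_rot: [-3.107, 0.465, -0.0]
ft_force: [-0.0, -0.7, -0.0]
opening: 1.003
gripper_force: 0.0
```

```bash
python3 -m inch '[{"rotation":[0,0,0],"linear":[0,-0.1,0],"hand":0},{"rotation":[0,0,0],"linear":[0,0,0],"hand":0},{"rotation":[0,0,0],"linear":[0,0,0],"hand":0},{"rotation":[0,0,0],"linear":[0,0,0],"hand":0},{"rotation":[0,0,0],"linear":[0,0,0],"hand":0},{"rotation":[0,0,0],"linear":[0,0,0],"hand":0},{"rotation":[0,0,0],"linear":[0,0,0],"hand":0},{"rotation":[0,0,0],"linear":[0,0,0],"hand":0}]' 60
python3 - <<'E'
from h import *
P=cloud(snap('wrist'));s=state();print(s['ee_pos'])
print('neck',circ(P,(652.6,185.5),16,128,134)); print('rodtop',circ(P,(652.6,185.5),9,135,150))
E
```

```text
time_s: 7.2
ee_pos: [653.0, 186.1, 102.0]
eef_rot: [-3.107, 0.465, -0.001]
ft_force: [-0.0, 0.6, 6.0]
opening: 0.31
gripper_force: 59.3
[653.03634322 186.15547536 102.01453571]
neck (array([656. , 184.9, 132.4]), (652.5, 185.5, 15.9), 2594)
rodtop (array([653.6, 185.6, 137. ]), (653.5, 185.5, 7.9), 688)
```

```bash
python3 -m inch '[{"rotation":[0,0,0],"linear":[0,0,-1],"hand":0},{"rotation":[0,0,0],"linear":[0,0,-2],"hand":0},{"rotation":[0,0,0],"linear":[0,0,-3],"hand":0},{"rotation":[0,0,0],"linear":[0,0,-3],"hand":0},{"rotation":[0,0,0],"linear":[0,0,0],"hand":0},{"rotation":[0,0,0],"linear":[0.1,1.0,0],"hand":0},{"rotation":[0,0,0],"linear":[0.2,2.5,0],"hand":0},{"rotation":[0,0,0],"linear":[0.25,3.5,0],"hand":0}]'
python3 -m inch '[{"rotation":[0,0,0],"linear":[0.3,3.5,0],"hand":0},{"rotation":[0,0,0],"linear":[0.25,3.5,0],"hand":0},{"rotation":[0,0,0],"linear":[0.25,3.5,0],"hand":0},{"rotation":[0,0,0],"linear":[0.15,2.5,0],"hand":0},{"rotation":[0,0,0],"linear":[0.09,1.35,0],"hand":0},{"rotation":[0,0,0],"linear":[0,0,0],"hand":0},{"rotation":[0,0,0],"linear":[0,0,0],"hand":0},{"rotation":[0,0,0],"linear":[0,0,0],"hand":0}]'
python3 - <<'E'
from h import *
s=state();print(s['ee_pos'],s['ft_force'],R.from_rotvec(s['eef_rot']).as_matrix().round(4).tolist())
c=snap('wrist');P=cloud(c)
xy=s['ee_pos'][:2]
print('rodtop',circ(P,xy+[.5,-.6],9,xy[0]*0+s['ee_pos'][2]+33,250),'neck',circ(P,xy+[.5,-.6],16,s['ee_pos'][2]+26,s['ee_pos'][2]+32))
c=snap('side'); cv2.imwrite('pics/s2c.png',cv2.resize(c['img'][100:260,200:380,::-1],None,fx=3.6,fy=3.6,interpolation=cv2.INTER_CUBIC))
E
```

```text
time_s: 8.25
ee_pos: [636.4, 115.3, 190.3]
eef_rot: [3.106, -0.464, -0.003]
ft_force: [0.2, -0.1, -4.3]
opening: 0.312
gripper_force: 59.5
time_s: 9.25
ee_pos: [605.6, -21.4, 191.5]
eef_rot: [-3.107, 0.462, 0.0]
ft_force: [-0.1, 0.2, -4.1]
opening: 0.309
gripper_force: 59.6
[605.62106166 -21.43019507 191.53750306] [-0.08863478  0.18448849 -4.05059898] [[0.9567, -0.291, -0.0001], [-0.291, -0.9567, 0.0006], [-0.0003, -0.0005, -1.0]]
rodtop (array([606.3, -21.8, 226.5]), (606.1, -22.0, 8.1), 709) neck (array([608.7, -22.7, 221.9]), (605.9, -21.9, 15.9), 2572)
```

View pics/s2c.png

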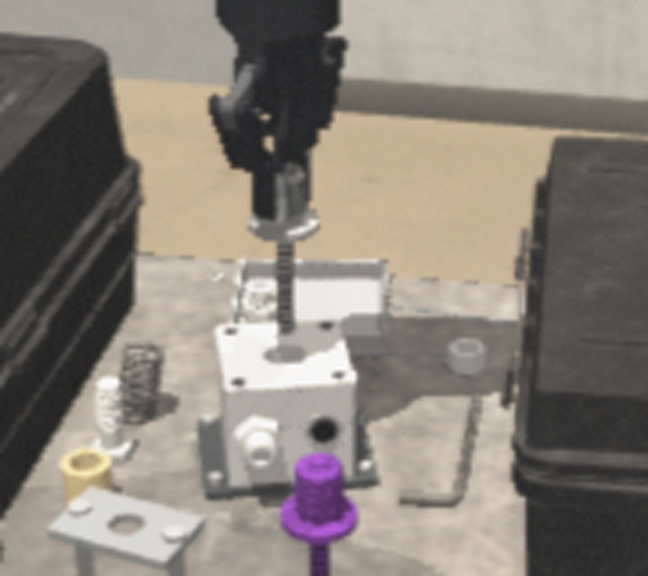

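Gauge is held upright above the bore; rod hangs clear of the mouth at crop (287,330). Centre on the ring hole and lower.

```bash
python3 -m inch '[{"rotation":[0,0,0],"linear":[0.06,0.11,0],"hand":0},{"rotation":[0,0,0],"linear":[0,0,1],"hand":0},{"rotation":[0,0,0],"linear":[0,0,1.5],"hand":0},{"rotation":[0,0,0],"linear":[0,0,1.2],"hand":0},{"rotation":[0,0,0],"linear":[0,0,0.6],"hand":0},{"rotation":[0,0,0],"linear":[0,0,0],"hand":0},{"rotation":[0,0,0],"linear":[0,0,0],"hand":0},{"rotation":[0,0,0],"linear":[0,0,0],"hand":0}]'
python3 -m inch '[{"rotation":[0,0,0],"linear":[0,0,0.2],"hand":0},{"rotation":[0,0,0],"linear":[0,0,0.2],"hand":0},{"rotation":[0,0,0],"linear":[0,0,0.2],"hand":0},{"rotation":[0,0,0],"linear":[0,0,0.2],"hand":0},{"rotation":[0,0,0],"linear":[0,0,0.1],"hand":0},{"rotation":[0,0,0],"linear":[0,0,0],"hand":0},{"rotation":[0,0,0],"linear":[0,0,0],"hand":0},{"rotation":[0,0,0],"linear":[0,0,0],"hand":0}]'
```

```text
time_s: 10.35
ee_pos: [606.0, -24.1, 149.2]
eef_rot: [-3.107, 0.465, -0.001]
ft_force: [0.1, -1.0, -4.0]
opening: 0.312
gripper_force: 59.6
time_s: 11.35
ee_pos: [605.7, -24.1, 139.8]
eef_rot: [-3.107, 0.465, -0.0]
ft_force: [0.1, -0.1, -5.3]
opening: 0.31
gripper_force: 59.6
```

```bash
python3 -m inch '[{"rotation":[0,0,0],"linear":[0,0,0.1],"hand":0},{"rotation":[0,0,0],"linear":[0,0,0.1],"hand":0},{"rotation":[0,0,0],"linear":[0,0,0.1],"hand":0},{"rotation":[0,0,0],"linear":[0,0,0.1],"hand":0},{"rotation":[0,0,0],"linear":[0,0,0],"hand":0},{"rotation":[0,0,0],"linear":[0,0,0],"hand":0},{"rotation":[0,0,0],"linear":[0,0,0],"hand":0},{"rotation":[0,0,0],"linear":[0,0,0],"hand":0}]'
```

```text
time_s: 12.35
ee_pos: [605.7, -24.0, 135.7]
eef_rot: [-3.107, 0.465, 0.0]
ft_force: [0.4, 0.4, -4.3]
opening: 0.306
gripper_force: 59.5
```

```bash
python3 -m inch '[{"rotation":[0,0,0],"linear":[0,0,0.2],"hand":0},{"rotation":[0,0,0],"linear":[0,0,0.3],"hand":0},{"rotation":[0,0,0],"linear":[0,0,0.3],"hand":0},{"rotation":[0,0,0],"linear":[0,0,0.3],"hand":0},{"rotation":[0,0,0],"linear":[0,0,0.3],"hand":0},{"rotation":[0,0,0],"linear":[0,0,0.3],"hand":0},{"rotation":[0,0,0],"linear":[0,0,0.2],"hand":0},{"rotation":[0,0,0],"linear":[0,0,0],"hand":0}]'
python3 -m inch '[{"rotation":[0,0,0],"linear":[0,0,0.1],"hand":0},{"rotation":[0,0,0],"linear":[0,0,0.15],"hand":0},{"rotation":[0,0,0],"linear":[0,0,0.15],"hand":0},{"rotation":[0,0,0],"linear":[0,0,0.15],"hand":0},{"rotation":[0,0,0],"linear":[0,0,0.15],"hand":0},{"rotation":[0,0,0],"linear":[0,0,0.1],"hand":0},{"rotation":[0,0,0],"linear":[0,0,0],"hand":0},{"rotation":[0,0,0],"linear":[0,0,0],"hand":0}]'
```

```text
time_s: 13.35
ee_pos: [605.7, -24.0, 116.5]
eef_rot: [-3.107, 0.465, 0.0]
ft_force: [-0.4, 1.4, -5.2]
opening: 0.305
gripper_force: 59.3
time_s: 14.35
ee_pos: [605.9, -24.1, 108.9]
eef_rot: [-3.107, 0.465, -0.001]
ft_force: [-0.1, 0.4, 4.8]
opening: 0.31
gripper_force: 59.9
```

```bash
python3 -m inch '[{"rotation":[0,0,0],"linear":[0,0,0.15],"hand":0},{"rotation":[0,0,0],"linear":[0,0,0.2],"hand":0},{"rotation":[0,0,0],"linear":[0,0,0.2],"hand":0},{"rotation":[0,0,0],"linear":[0,0,0.2],"hand":0},{"rotation":[0,0,0],"linear":[0,0,0.2],"hand":0},{"rotation":[0,0,0],"linear":[0,0,0.2],"hand":0},{"rotation":[0,0,0],"linear":[0,0,0.1],"hand":0},{"rotation":[0,0,0],"linear":[0,0,0],"hand":0}]'
python3 -m inch '[{"rotation":[0,0,0],"linear":[0,0,0.05],"hand":0},{"rotation":[0,0,0],"linear":[0,0,0],"hand":0},{"rotation":[0,0,0],"linear":[0,0,0.05],"hand":0},{"rotation":[0,0,0],"linear":[0,0,0],"hand":0},{"rotation":[0,0,0],"linear":[0,0,0.03],"hand":0},{"rotation":[0,0,0],"linear":[0,0,0],"hand":0},{"rotation":[0,0,0],"linear":[0,0,0],"hand":0},{"rotation":[0,0,0],"linear":[0,0,0],"hand":0}]'
```

```text
time_s: 15.35
ee_pos: [605.6, -24.0, 96.0]
eef_rot: [-3.107, 0.465, 0.0]
ft_force: [1.6, 1.1, 1.4]
opening: 0.311
gripper_force: 59.9
time_s: 16.35
ee_pos: [605.7, -24.0, 94.9]
eef_rot: [-3.107, 0.465, -0.0]
ft_force: [-0.4, 1.6, 3.2]
opening: 0.313
gripper_force: 60.0
```

```bash
python3 -m inch '[{"rotation":[0,0,0],"linear":[0,0,0.03],"hand":0},{"rotation":[0,0,0],"linear":[0,0,0],"hand":0},{"rotation":[0,0,0],"linear":[0,0,0.03],"hand":0},{"rotation":[0,0,0],"linear":[0,0,0],"hand":0},{"rotation":[0,0,0],"linear":[0,0,0.03],"hand":0},{"rotation":[0,0,0],"linear":[0,0,0],"hand":0},{"rotation":[0,0,0],"linear":[0,0,0],"hand":0},{"rotation":[0,0,0],"linear":[0,0,0],"hand":0}]'
python3 - <<'E'
from h import *
s=state();print(s['ee_pos'],s['ft_force'],s['moment'])
P=cloud(snap('wrist')); xy=[606.1,-24.6]; q=P[np.hypot(P[...,0]-xy[0],P[...,1]-xy[1])<14][:,2]; print(np.histogram(q,bins=np.arange(110,150,2)))
E
```

```text
time_s: 17.35
ee_pos: [605.7, -24.1, 94.0]
eef_rot: [-3.107, 0.465, -0.0]
ft_force: [1.0, 0.8, 4.1]
opening: 0.308
gripper_force: 60.1
[605.72170826 -24.05332837  94.00296142] [1.02806615 0.77625982 4.10236872] [ 0.3952273  -0.3178827  -0.03776828]
(array([ 117,  153,  144,  130,  135,  213,  414, 1554,  433,  110,  134,
        162,   93,  134,  106,  130,  134,  167,  687]), array([110, 112, 114, 116, 118, 120, 122, 124, 126, 128, 130, 132, 134,
       136, 138, 140, 142, 144, 146, 148]))
```

```bash
python3 -m inch '[{"rotation":[0,0,0],"linear":[0,0,0.03],"hand":0},{"rotation":[0,0,0],"linear":[0,0,0],"hand":0},{"rotation":[0,0,0],"linear":[0,0,0.03],"hand":0},{"rotation":[0,0,0],"linear":[0,0,0],"hand":0},{"rotation":[0,0,0],"linear":[0,0,0],"hand":0},{"rotation":[0,0,0],"linear":[0,0,0],"hand":0},{"rotation":[0,0,0],"linear":[0,0,0],"hand":0},{"rotation":[0,0,0],"linear":[0,0,0],"hand":0}]'
```

```text
time_s: 18.4
ee_pos: [605.8, -24.0, 93.9]
eef_rot: [-3.107, 0.465, -0.001]
ft_force: [-0.7, 1.1, 8.9]
opening: 0.31
gripper_force: 60.5
```

```bash
python3 -m inch '[{"rotation":[0,0,0],"linear":[0,0,0.02],"hand":0},{"rotation":[0,0,0],"linear":[0,0,0],"hand":0},{"rotation":[0,0,0],"linear":[0,0,-0.02],"hand":0.5},{"rotation":[0,0,0],"linear":[0,0,0],"hand":0.7},{"rotation":[0,0,0],"linear":[0,0,0],"hand":0.9},{"rotation":[0,0,0],"linear":[0,0,0],"hand":1},{"rotation":[0,0,0],"linear":[0,0,0],"hand":1},{"rotation":[0,0,0],"linear":[0,0,0],"hand":1}]'
python3 -m inch '[{"rotation":[0,0,0],"linear":[0,0,-1],"hand":1},{"rotation":[0,0,0],"linear":[0,0,-2],"hand":1},{"rotation":[0,0,0],"linear":[0,0,-3],"hand":1},{"rotation":[0,0,0],"linear":[0,0,-3],"hand":1},{"rotation":[0,0,0],"linear":[-5,0,-2],"hand":1},{"rotation":[0,0,0],"linear":[-4,0,0],"hand":1},{"rotation":[0,0,0],"linear":[0,0,0],"hand":1},{"rotation":[0,0,0],"linear":[0,0,0],"hand":1}]'
python3 - <<'E'
from h import *
c=snap('wrist');P=cloud(c);s=state();print(s['ee_pos'],R.from_rotvec(s['eef_rot']).as_matrix().round(4).tolist())
print('neck',circ(P,(606,-24),16,122,128),'rod',circ(P,(606,-24),16,135,160))
q=P[np.hypot(P[...,0]-606,P[...,1]+24)<5.5]; print(np.median(q[:,2][q[:,2]>135]), 'face',np.nanmedian(P[...,2][(np.hypot(P[...,0]-608,P[...,1]+26)<40)&(P[...,2]>75)&(P[...,2]<89)]))
n=P[(np.hypot(P[...,0]-606,P[...,1]+24)<14)&(P[...,2]>120)&(P[...,2]<129)]; print(np.median(n[:,2]))
M=c['cam_to_world']; p=np.array([606,-24,110]); q=M[:3,:3].T@(p-M[:3,3]); u,v=int(c['fx']*q[0]/-q[2]+c['cx']),int(-c['fy']*q[1]/-q[2]+c['cy']);print(u,v)
v0=max(v-60,0); cv2.imwrite('pics/w3c.png',cv2.resize(c['img'][v0:v0+120,u-80:u+80,::-1],None,fx=4.5,fy=4.5,interpolation=cv2.INTER_CUBIC))
E
```

```text
time_s: 19.4
ee_pos: [605.7, -24.1, 93.4]
eef_rot: [3.107, -0.465, -0.0]
ft_force: [0.6, 0.4, 0.3]
opening: 1.0
gripper_force: 0.0
time_s: 20.4
ee_pos: [520.5, 2.2, 204.2]
eef_rot: [-3.107, 0.465, -0.003]
ft_force: [-0.1, -0.9, 0.4]
opening: 0.999
gripper_force: 0.0
[520.6939483    2.06135652 203.84135908] [[0.9561, -0.2931, 0.0013], [-0.2931, -0.9561, -0.0], [0.0013, -0.0004, -1.0]]
neck (array([605.2, -24.1, 125.1]), (605.4, -24.1, 14.1), 1237) rod (array([605.2, -24. , 147. ]), (605.3, -24.1, 6.1), 382)
147.43332810133523 face 85.28912869642116
125.17281743944932
323 76
```

View pics/w3c.png

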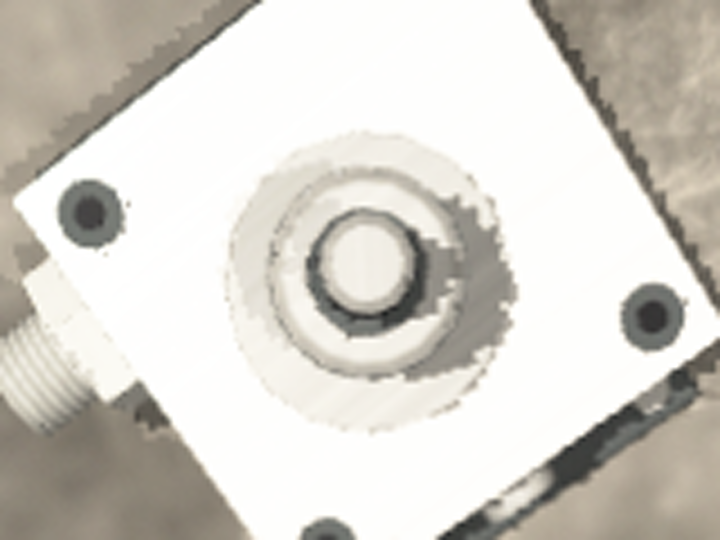

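Flush: the head top is 39.9 mm above the face. Exposed rod is 22.2 mm, so the depth is about 59.8 mm, which calls for the long sleeve.

```bash
python3 -m inch '[{"rotation":[0,0,0],"linear":[-2.86,-3.32,0],"hand":1},{"rotation":[0,0,0],"linear":[-2.86,-3.32,0],"hand":1},{"rotation":[0,0,0],"linear":[-2.86,-3.32,0],"hand":1},{"rotation":[0,0,0],"linear":[-2.86,-3.32,0],"hand":1},{"rotation":[0,0,0],"linear":[-2.86,-3.32,0],"hand":1},{"rotation":[0,0,0],"linear":[-2.86,-3.32,0],"hand":1},{"rotation":[0,0,0],"linear":[0,0,3],"hand":1},{"rotation":[0,0,0],"linear":[0,0,3],"hand":1}]'
python3 -m inch '[{"rotation":[0,0,0],"linear":[0,0,2],"hand":1},{"rotation":[0,0,0],"linear":[0,0,0],"hand":1},{"rotation":[0,0,0],"linear":[0,0,0],"hand":1},{"rotation":[0,0,0],"linear":[0,0,0],"hand":1},{"rotation":[0,0,0],"linear":[0,0,0],"hand":1},{"rotation":[0,0,0],"linear":[0,0,0],"hand":1},{"rotation":[0,0,0],"linear":[0,0,0],"hand":1},{"rotation":[0,0,0],"linear":[0,0,0],"hand":1}]'
python3 - <<'E'
from h import *
c=snap('wrist');P=cloud(c);s=state();print(s['joint_positions'].round(2),R.from_rotvec(s['eef_rot']).as_matrix().round(3).tolist())
print('long',circ(P,(415,243),20,52,62))
E
```

```text
time_s: 21.45
ee_pos: [414.9, 244.1, 142.7]
eef_rot: [-3.106, 0.464, -0.001]
ft_force: [0.2, -0.2, -0.2]
opening: 1.003
gripper_force: 0.0
time_s: 22.45
ee_pos: [413.9, 243.0, 123.5]
eef_rot: [-3.107, 0.465, -0.0]
ft_force: [-0.1, -0.2, -0.6]
opening: 0.998
gripper_force: 0.0
[-0.58  0.43 -0.07  2.07  0.05  0.64 -2.55] [[0.956, -0.293, 0.0], [-0.293, -0.956, 0.0], [-0.0, -0.0, -1.0]]
long (array([415.6, 243.5,  56.4]), (414.7, 243.6, 12.1), 676)
```

```bash
python3 -m inch '[{"rotation":[0,0,0],"linear":[0.06,-0.05,2],"hand":1},{"rotation":[0,0,0],"linear":[0,0,3],"hand":1},{"rotation":[0,0,0],"linear":[0,0,3],"hand":1},{"rotation":[0,0,0],"linear":[0,0,1.8],"hand":1},{"rotation":[0,0,0],"linear":[0,0,0],"hand":1},{"rotation":[0,0,0],"linear":[0,0,0],"hand":1},{"rotation":[0,0,0],"linear":[0,0,0],"hand":1},{"rotation":[0,0,0],"linear":[0,0,0],"hand":1}]' 40
python3 -m inch '[{"rotation":[0,0,0],"linear":[0,0,0],"hand":0},{"rotation":[0,0,0],"linear":[0,0,0],"hand":0},{"rotation":[0,0,0],"linear":[0,0,0],"hand":0},{"rotation":[0,0,0],"linear":[0,0,0],"hand":0},{"rotation":[0,0,0],"linear":[0,0,0],"hand":0},{"rotation":[0,0,0],"linear":[0,0,0],"hand":0},{"rotation":[0,0,0],"linear":[0,0,0],"hand":0},{"rotation":[0,0,0],"linear":[0,0,0],"hand":0}]' 40
```

```text
time_s: 23.5
ee_pos: [415.0, 243.6, 26.1]
eef_rot: [-3.106, 0.465, -0.001]
ft_force: [0.6, 0.5, 0.6]
opening: 1.001
gripper_force: 0.0
time_s: 24.5
ee_pos: [414.6, 243.3, 25.5]
eef_rot: [-3.107, 0.465, -0.0]
ft_force: [0.5, -0.3, 4.0]
opening: 0.265
gripper_force: 39.1
```

```bash
python3 -m inch '[{"rotation":[0,0,0],"linear":[0,0,-1],"hand":0},{"rotation":[0,0,0],"linear":[0,0,-3],"hand":0},{"rotation":[0,0,0],"linear":[0,0,-4],"hand":0},{"rotation":[0,0,0],"linear":[0,0,-4],"hand":0},{"rotation":[0,0,0],"linear":[0,0,-4],"hand":0},{"rotation":[0,0,0],"linear":[0,0,-3],"hand":0},{"rotation":[0,0,0],"linear":[0,0,0],"hand":0},{"rotation":[0,0,0],"linear":[1.3,1.7,0],"hand":0}]'
python3 -m inch '[{"rotation":[0,0,0],"linear":[2.7,3.5,0],"hand":0},{"rotation":[0,0,0],"linear":[2.7,3.5,0],"hand":0},{"rotation":[0,0,0],"linear":[2.7,3.5,0],"hand":0},{"rotation":[0,0,0],"linear":[2.7,3.5,0],"hand":0},{"rotation":[0,0,0],"linear":[2.7,3.5,0],"hand":0},{"rotation":[0,0,0],"linear":[2.7,3.5,0],"hand":0},{"rotation":[0,0,0],"linear":[2.7,3.5,0],"hand":0},{"rotation":[0,0,0],"linear":[2.7,3.5,0],"hand":0}]'
python3 -m inch '[{"rotation":[0,0,0],"linear":[2.7,3.5,0],"hand":0},{"rotation":[0,0,0],"linear":[2.7,3.5,0],"hand":0},{"rotation":[0,0,0],"linear":[2.4,3.2,0],"hand":0},{"rotation":[0,0,0],"linear":[1.2,1.6,0],"hand":0},{"rotation":[0,0,0],"linear":[0,0,0],"hand":0},{"rotation":[0,0,0],"linear":[0,0,0],"hand":0},{"rotation":[0,0,0],"linear":[0,0,0],"hand":0},{"rotation":[0,0,0],"linear":[0,0,0],"hand":0}]'
```

```text
time_s: 25.5
ee_pos: [421.3, 224.2, 215.2]
eef_rot: [-3.107, 0.461, 0.001]
ft_force: [1.0, -0.4, -0.6]
opening: 0.263
gripper_force: 39.3
time_s: 26.5
ee_pos: [546.2, -109.0, 214.2]
eef_rot: [-3.107, 0.465, 0.003]
ft_force: [0.5, 0.7, -1.2]
opening: 0.263
gripper_force: 39.3
time_s: 27.5
ee_pos: [598.2, -245.9, 215.7]
eef_rot: [-3.107, 0.463, -0.0]
ft_force: [0.2, 0.6, -0.9]
opening: 0.265
gripper_force: 39.3
```

```bash
python3 -m inch '[{"rotation":[0,0,0],"linear":[0,0,2],"hand":0},{"rotation":[0,0,0],"linear":[0,0,4],"hand":0},{"rotation":[0,0,0],"linear":[0,0,4],"hand":0},{"rotation":[0,0,0],"linear":[0,0,4],"hand":0},{"rotation":[0,0,0],"linear":[0,0,2.5],"hand":0},{"rotation":[0,0,0],"linear":[0,0,1.0],"hand":0},{"rotation":[0,0,0],"linear":[0,0,0],"hand":0},{"rotation":[0,0,0],"linear":[0,0,0],"hand":0}]'
python3 -m inch '[{"rotation":[0,0,0],"linear":[0,0,0.3],"hand":0},{"rotation":[0,0,0],"linear":[0,0,0.3],"hand":0},{"rotation":[0,0,0],"linear":[0,0,0.2],"hand":0},{"rotation":[0,0,0],"linear":[0,0,0.1],"hand":0},{"rotation":[0,0,0],"linear":[0,0,0.1],"hand":0},{"rotation":[0,0,0],"linear":[0,0,0.1],"hand":0},{"rotation":[0,0,0],"linear":[0,0,0],"hand":0},{"rotation":[0,0,0],"linear":[0,0,0],"hand":0}]'
```

```text
time_s: 28.5
ee_pos: [598.9, -247.2, 41.7]
eef_rot: [3.107, -0.465, 0.003]
ft_force: [0.3, -0.2, -0.7]
opening: 0.261
gripper_force: 39.4
time_s: 29.5
ee_pos: [598.1, -246.9, 29.4]
eef_rot: [-3.107, 0.465, -0.0]
ft_force: [0.3, 0.5, -1.5]
opening: 0.265
gripper_force: 39.4
```

```bash
python3 -m inch '[{"rotation":[0,0,0],"linear":[0,0,0.05],"hand":0},{"rotation":[0,0,0],"linear":[0,0,0],"hand":0},{"rotation":[0,0,0],"linear":[0,0,0.03],"hand":0},{"rotation":[0,0,0],"linear":[0,0,0],"hand":0},{"rotation":[0,0,0],"linear":[0,0,0],"hand":0.4},{"rotation":[0,0,0],"linear":[0,0,0],"hand":0.6},{"rotation":[0,0,0],"linear":[0,0,0],"hand":0.6},{"rotation":[0,0,0],"linear":[0,0,0],"hand":0.6}]'
python3 -m inch '[{"rotation":[0,0,0],"linear":[0,0,-1],"hand":0.6},{"rotation":[0,0,0],"linear":[0,0,-3],"hand":0.6},{"rotation":[0,0,0],"linear":[0,0,-4],"hand":0.6},{"rotation":[0,0,0],"linear":[0,0,-4],"hand":0.6},{"rotation":[0,0,0],"linear":[0,0,-4],"hand":0.6},{"rotation":[0,0,0],"linear":[0,0,-2],"hand":0.6},{"rotation":[0,0,0],"linear":[0,0,0],"hand":0.6},{"rotation":[0,0,0],"linear":[0,0,0],"hand":0.6}]'
python3 - <<'E'
from h import *
c=snap('side'); cv2.imwrite('pics/s3.png',cv2.resize(c['img'][120:330,190:400,::-1],None,fx=2.8,fy=2.8,interpolation=cv2.INTER_CUBIC))
P=cloud(snap('wrist')); print(circ(P,(598,-247),20,45,70), circ(P,(606,-24),16,120,128))
P=cloud(snap('top')); print(circ(P,(508,213),25,30,45),circ(P,(606,-24),16,120,130),circ(P,(606,-24),10,140,155))
E
```

```text
time_s: 30.5
ee_pos: [598.1, -246.9, 28.6]
eef_rot: [3.107, -0.465, 0.0]
ft_force: [0.9, -0.4, -0.0]
opening: 0.601
gripper_force: 0.0
time_s: 31.5
ee_pos: [597.6, -246.7, 207.9]
eef_rot: [-3.107, 0.465, 0.002]
ft_force: [-0.0, -0.2, -0.9]
opening: 0.593
gripper_force: 0.0
(array([ 598.8, -247.4,   57.7]), (598.0, -247.2, 11.6), 459) (array([607.2, -29.6, 124.3]), (605.8, -25.7, 14.2), 747)
(array([507.6, 212.2,  37. ]), (507.5, 212.5, 11.7), 53) (array([605.4, -25.3, 123.6]), (606.9, -25.3, 14.0), 78) (array([606.7, -25.5, 146. ]), (607.1, -25.5, 5.8), 23)
```

View pics/s3.png

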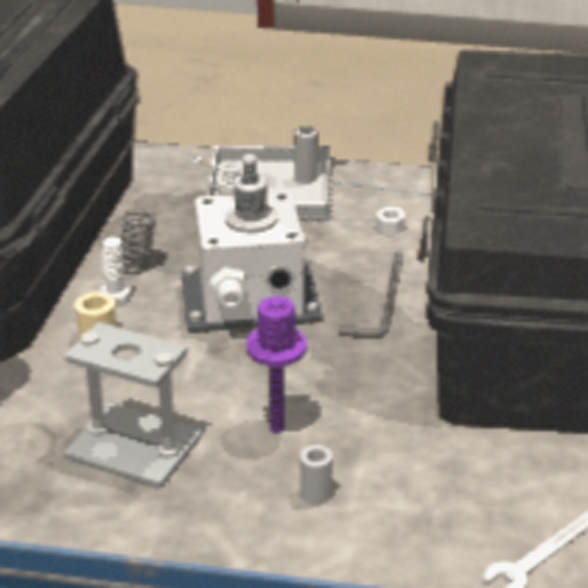

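The picture shows the gauge flush in the bore (250,195), the long sleeve upright in the tray (306,155), the short sleeve untouched (316,475), and the bystanders in place.

```bash
python3 -c "from workcell import sign_off; print(sign_off())"
```

```text
the job is handed in; nothing more can be done
None
```

The gauge stands flush in the bore and reads about 59.8 mm (22.2 mm of rod exposed), so the long sleeve stands upright in the tray, and the job was handed in at about 31.5 s with no verdict returned.

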